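# Let off the spring preload ratchet by one notch

## Robot

A 6-joint arm with a two-finger parallel gripper is mounted at the origin on the work surface. World frame = base frame: x ahead of the robot, y to its left, z up, the work surface at z = 0. Lengths are in m, angles in rad, forces in N, time in s.
With the tool pointing down it reaches from about 0.35 to 0.975 m from the base axis. Payload 4.9 kg.
Tool frame: the origin (TCP) lies midway between the tips of the shut fingers; the grasp point (between the pads) lies 19 mm behind it; z points along the fingers, y is the direction in which the jaws open and shut (so a half turn about z gives the same grasp; the last joint's range is limited). The gripper opens to 85 mm and grips with 20 to 120 N. Pads are 22 mm wide; open, the fingers measure 114 mm over their backs; the gripper's body (76 mm by 85 mm) begins 54 mm behind the grasp point. The pads swing forward as they close: fully open they stand 13 mm farther back than shut.
Start: joints at [1.168, 0.053, 1.613, -0, 1.476, -0.119], TCP at [0.175, 0.6, 0.231] pointing down, gripper open.
Joint ranges: [-3.01, 3.01], [-1.01, 2.22], [0.06, 2.58], [-1.02, 4.17], [0.09, 2.62], [-3.14, 3.14]. Speed limits (rad/s): [2.57, 2.57, 3.14, 3.14, 3.14, 3.14].

## Interface

Orientations are given as a rotation vector (axis times angle).
In Python, from station import ctrl gives the robot as it stands.
- The arm moves only by the shell command python3 -m jog 'ROWS' [FORCE]. ROWS is JSON, one flat list of numbers, 7 for each row, row after row: the opening, from 0 (shut) to 1 (fully open), then the shift along the tool's x, y, z in m, then the turn, a rotation vector about the tool's x, y, z in degrees. A call has 1 to 10 rows; each row shifts and turns the commanded pose from where the row before left it, along the tool's axes as they then stand; what a row does not reach is not made up. A row lasts 1/8 s, in which the tool goes at most 62.5 mm and 10.7 degrees, less where a joint would pass 70% of its speed; a pose out of reach is approached as far as the arm can. A call with a gripper value outside its range is refused whole. The fingers move at their own pace and stop on an object; FORCE is the grip in N (left out, the last holds). Time passes only in rows, so rows that do not move let the fingers close. It gives the time, the measured TCP pose, the force and the opening at its end, in the units of the state.
- ctrl.get_obs(): the state, without advancing time (a new reading comes with each control period).
- ctrl.get_image(name): name is "scene" or "top"; returns a dict with "image" (480x640x3 uint8, blue, green, red), "camera_matrix" (3x3 intrinsics, pixels), "rvec" (rotation vector, rad) and "tvec" (3), from world to camera coordinates, as OpenCV has them. Camera axes: x right, y down, z forward; pixel columns grow to the right and rows downward; lengths in m; the calibration is good to about 2 mm. A picture is of the moment at which its call begins. There is no depth.
- ctrl.finish_job(): hands the job in, once; it reports no verdict.
Trained networks look in a picture, given as the dict that the camera call returned (one of the last four; its "shot" number tells which), for a name from the list of things; names that differ only in an ending like _2 or _b are one class to them, and where a whole thing is asked for, a point or a joint stands for the part that bears it (a point fixed in the world has none). Each returns a list of dicts, best first, with "p" (0 to 1); they miss things now and then, are a little off and sometimes report something else, mostly with a low value. They report only what shows in the picture. A call takes as long as a camera call.
- ctrl.boxes_of(target, picture): "box" ([centre column, centre row, width, height] in pixels, round what is visible of it).
The state is a dict: "t": time; "q": joint angles; "dq": joint speeds; "effort": joint torques, N m; "tool_pos": TCP position; "tool_rot": TCP orientation; "contact_force": force on the tool from outside, world axes, zero at the start; "wrist_torque": the same for the moment, N m; "opening": finger opening in m.
Only numpy, scipy, OpenCV 4.12 (cv2) and the standard library are available. Lean on these libraries where they do the work, as an engineer would, in place of code of your own. Each camera call takes 0.05 s, during which the arm holds its last target. There are 200 camera calls.

## Task

Let the blue preload wheel off by one notch: with a fingertip push the pawl's red thumb tab outward, away from the wheel, so that the pawl lifts well clear of the teeth and stays up, then push one of the wheel's orange posts to turn the wheel backward (clockwise seen from above) by exactly one notch, and finally push the tab back until the pawl is fully down in the new notch. This is all pushing and nothing is picked up: do not let the wheel run on two notches, and leave the spring, oil bottle, collar and phone where they are.

Things in the scene. Friction and masses are not known exactly. Their poses are not given: they have to be found in the camera images.
- fixture: Ratchet fixture bolted to the bench (fixed in a run; place and yaw vary). Aluminium plate 10 mm thick, x from -88 to +157 mm, y from -85 to +85 mm of the origin. Origin: on the bench surface, exactly below the wheel's upright axis. +x points from the wheel's axis to the pawl, z up. Bystanders stand beyond the plate, none over 86 mm high.
- wheel (a joint): Wheel angle (rad); grows as it turns backward, clockwise seen from above. 0: a notch is centred on the pawl (starts within 0.05 of it, pawl down). One notch is 36 degrees: the next is centred at 0.628. The pawl's nose has about 6 mm (0.1 rad) of play either way in a notch. The wheel turns stiffly (about 2 N at a post), does not spring back or coast.
- pawl (a joint): Pawl angle (rad) on its level pivot. 0: fully down in a notch (a stop), red tab upright. Grows to 0.95 (a stop) as the tab is tipped outward (fixture +x) and the nose rises; from 0.40 the nose clears all teeth. The pivot is stiff (about 1.5 N when pushed 30 mm above it), so the pawl stays at whatever angle it is left.
- wheel_face (a point): Centre of the wheel's top face, on its axis, 34 mm above the bench. Blue disc, 140 mm diameter. Ten steel teeth on its rim, radius 54 to 70 mm, stand up to 46 mm above the bench, each with an upright face that the pawl stops and a 45 degree ramp behind it. The hub with its yellow spring is 20 mm in radius and 80 mm high.
- pawl_pivot (a point): Centre of the pawl's pivot pin, level along fixture y, at fixture x = 95 mm, 50 mm above the bench, between two dark cheeks (outer faces at y = +-15 mm, tops 60 mm above the bench).
- tab_top (a point): Centre of the top end of the pawl's red thumb tab (26 mm wide along fixture y, 6 mm thick, red from 17 to 55 mm from the pivot). 55 mm from the pivot: 105 mm above the bench with the pawl down; at pawl 0.95 it is 45 mm further out and 82 mm high.
- pawl_nose (a point): Underside centre of the pawl's nose (dark block 14 mm radially, 9 mm wide), 62 mm from the wheel's axis and 36 mm above the bench with the pawl down. The dark arm from pivot to nose is 9 mm wide, its top 54 mm above the bench with the pawl down.
- post0_top (a point): Top centre of an orange upright push post of the wheel, 10 mm diameter, 45 mm from the wheel's axis, from the wheel's face (34 mm) to 80 mm above the bench. At wheel = 0 it stands 60 degrees counter-clockwise (seen from above) from the fixture's +x.
- post1_top (a point): The same for the second post: at wheel = 0 it stands at 180 degrees, opposite the pawl, so it is the freest to push.
- post2_top (a point): The same for the third post: at wheel = 0 it stands at 300 degrees.
- spring_mid (a point): Bystander: centre of a red coil spring standing upright, 60 mm diameter, 84 mm high.
- oil_mid (a point): Bystander: centre of a small amber oil bottle, 42 mm diameter, 85 mm high.
- collar_mid (a point): Bystander: centre of an aluminium collar lying flat, 54 mm diameter, 16 mm high.
- phone_mid (a point): Bystander: centre of a black phone lying flat, 150 x 72 x 9 mm.

How it is judged:
On the way, in this order (a step that is already met when the one before it is completed fails the run):
1. the pawl is lifted clear of the teeth (0.42 rad or more) while the wheel is still in its first notch (value of joint pawl above 0.42 rad and value of joint wheel between -0.2 and 0.2 rad), for 0.1 s.
2. with the pawl still clear, the wheel is pushed backward by about one notch (value of joint pawl above 0.36 rad and value of joint wheel between 0.42 and 0.84 rad), for 0.1 s.
At the end, for the whole second after the job is handed in: The pawl is fully down (joint within 0.07 rad of 0) in the next notch, the wheel stands still one notch further back (0.628 +-0.13 rad), and each bystander is within 20 mm of where it started (value of joint pawl below 0.07 rad and value of joint wheel between 0.4983 and 0.7583 rad and velocity of joint wheel between -0.05 and 0.05 rad/s and distance of each of spring_mid, oil_mid, collar_mid, phone_mid from where it was at the start of the episode below 0.02 m); the robot touches nothing.
It fails at once if the wheel runs on toward a second notch (past 0.95 rad, 1.5 notches) (value of joint wheel above 0.95 rad).
It fails at once if the coil spring is moved or lifted (more than 20 mm) (distance of spring_mid from where it was at the start of the episode above 0.02 m).
It fails at once if the oil bottle is moved or lifted (more than 20 mm) (distance of oil_mid from where it was at the start of the episode above 0.02 m).
It fails at once if the aluminium collar is moved or lifted (more than 20 mm) (distance of collar_mid from where it was at the start of the episode above 0.02 m).
It fails at once if the phone is moved or lifted (more than 20 mm) (distance of phone_mid from where it was at the start of the episode above 0.02 m).
It also fails if it takes over 58 s, if anything falls off the work surface, if the arm or the gripper's body presses on something with over 40 N, if the wrist force passes 120 N, or if a joint passes its speed limit or range.

## Working session

There is one attempt and no reset: what is moved stays moved. The work goes in short steps, Python scripts to look and compute and a shell command to move; the robot and the scene stay as the last step left them, time stands still between calls to the robot, and variables do not carry over. Pictures are saved under pics/ and viewed, about 8 in all and at most 12, crops included, and the job is handed in when it is done.

```bash
mkdir -p pics; ls; cat > h.py <<'E'
import numpy as np, cv2
from station import ctrl
def P(im): return im["camera_matrix"],cv2.Rodrigues(np.array(im["rvec"],float))[0],np.array(im["tvec"],float).ravel()
def ray(im,u,v,z):
    K,R,t=P(im); d=R.T@np.linalg.inv(K)@np.array([u,v,1.]); c=-R.T@t
    return c+d*(z-c[2])/d[2]
def proj(im,p):
    K,R,t=P(im); q=K@(R@np.array(p,float)+t); return q[:2]/q[2]
E
python3 - <<'E'
from h import *
o=ctrl.get_obs(); print(o["t"],o["tool_pos"],o["tool_rot"],o["opening"])
Z=dict(wheel_face=.034,tab_top=.105,pawl_pivot=.05,pawl_nose=.036,post0_top=.08,post1_top=.08,post2_top=.08,spring_mid=.042,oil_mid=.042,collar_mid=.008,phone_mid=.005,fixture=.01)
for n in("top","scene"):
    im=ctrl.get_image(n); cv2.imwrite(f"pics/{n}0.png",im["image"])
    K,R,t=P(im); print(n,"cam",-R.T@t)
    for k,z in Z.items():
        print(k,[(round(b["p"],2),np.round(b["box"]).tolist(),np.round(ray(im,*b["box"][:2],z)[:2],3).tolist()) for b in ctrl.boxes_of(k,im)[:3]])
E
```

```text
pics
0.0 [0.17474553 0.59942906 0.23005886] [-0.44419966 -3.10947311  0.00313194] 0.08553778635144714
top cam [ 0.51377924 -0.01723773  0.91740475]
wheel_face [(0.8, [323.0, 296.0, 72.0, 73.0], [0.536, 0.021])]
tab_top [(0.5, [346.0, 262.0, 16.0, 23.0], [0.596, -0.026])]
pawl_pivot [(0.57, [347.0, 261.0, 12.0, 24.0], [0.605, -0.029])]
pawl_nose [(0.59, [347.0, 261.0, 20.0, 23.0], [0.607, -0.029])]
post0_top [(0.74, [322.0, 296.0, 69.0, 70.0], [0.535, 0.021])]
post1_top [(0.71, [322.0, 295.0, 73.0, 71.0], [0.536, 0.02])]
post2_top [(0.71, [320.0, 296.0, 72.0, 68.0], [0.536, 0.025])]
spring_mid [(0.74, [302.0, 201.0, 32.0, 37.0], [0.733, 0.061])]
oil_mid [(0.8, [388.0, 336.0, 23.0, 22.0], [0.455, -0.106])]
collar_mid [(0.69, [272.0, 256.0, 25.0, 29.0], [0.622, 0.13]), (0.59, [388.0, 338.0, 24.0, 23.0], [0.448, -0.109])]
phone_mid [(0.63, [429.0, 281.0, 62.0, 82.0], [0.565, -0.199])]
fixture [(0.73, [324.0, 296.0, 71.0, 70.0], [0.538, 0.019]), (0.7, [333.0, 285.0, 136.0, 144.0], [0.56, 0.001])]
scene cam [ 1.14328467 -0.15370866  0.85360937]
wheel_face [(0.59, [300.0, 216.0, 74.0, 73.0], [0.533, 0.025]), (0.54, [284.0, 245.0, 19.0, 28.0], [0.586, -0.023])]
tab_top [(0.73, [284.0, 246.0, 20.0, 24.0], [0.636, -0.034])]
pawl_pivot [(0.62, [284.0, 246.0, 18.0, 25.0], [0.597, -0.026])]
pawl_nose [(0.59, [285.0, 244.0, 16.0, 25.0], [0.586, -0.021])]
post0_top [(0.97, [299.0, 218.0, 78.0, 68.0], [0.57, 0.012])]
post1_top [(0.62, [301.0, 216.0, 73.0, 74.0], [0.567, 0.017]), (0.28, [284.0, 246.0, 19.0, 24.0], [0.618, -0.03])]
post2_top [(0.81, [300.0, 219.0, 76.0, 69.0], [0.573, 0.013])]
spring_mid [(0.96, [361.0, 298.0, 39.0, 45.0], [0.735, 0.065])]
oil_mid [(0.86, [222.0, 201.0, 22.0, 46.0], [0.457, -0.105])]
collar_mid [(0.73, [372.0, 246.0, 28.0, 24.0], [0.623, 0.135])]
phone_mid [(0.67, [185.0, 273.0, 63.0, 76.0], [0.568, -0.205])]
fixture [(0.58, [291.0, 244.0, 126.0, 126.0], [0.572, -0.006])]
```

```bash
python3 - <<'E'
import cv2
a=cv2.imread("pics/top0.png")[200:380,230:430]; b=cv2.imread("pics/scene0.png")[160:340,200:400]
cv2.imwrite("pics/topc.png",cv2.resize(a,(666,600),interpolation=cv2.INTER_CUBIC)); cv2.imwrite("pics/scenec.png",cv2.resize(b,(666,600),interpolation=cv2.INTER_CUBIC))
E
```

```text
(no output)
```

View pics/topc.png

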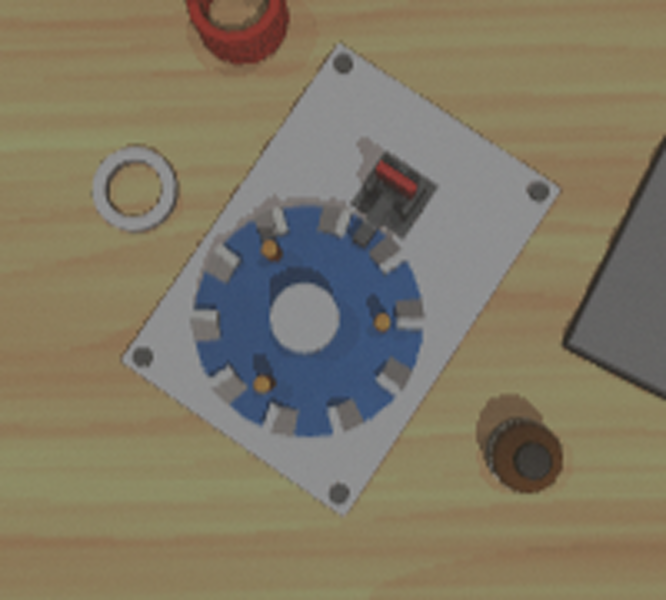

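View pics/scenec.png

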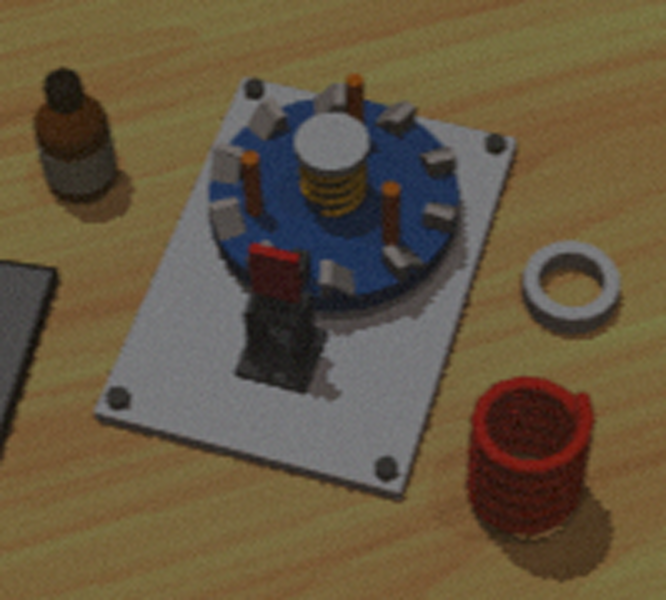

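```bash
cat > fit.py <<'E'
from h import *
from scipy.optimize import least_squares
def fx(s,p):
    c,n=np.cos(s[2]),np.sin(s[2]); return np.array([s[0]+c*p[0]-n*p[1],s[1]+n*p[0]+c*p[1],p[2]])
def post(i,w): a=np.radians([60,180,300][i])-w; return [.045*np.cos(a),.045*np.sin(a),.08]
if __name__=="__main__":
    C=[(.157,.085,.01),(.157,-.085,.01),(-.088,-.085,.01),(-.088,.085,.01),(0,0,.08),(.095,0,.105)]
    O={"top":((230,200),[(340,43),(560,190),(343,515),(122,360),(305,318),(398,176),(270,248),(263,383),(382,321)]),
       "scene":((200,160),[(400,495),(97,415),(245,80),(518,138),(332,142),(274,249),(391,187),(355,79),(250,157)])}
    I={n:ctrl.get_image(n) for n in O}
    def f(s,ns=("top","scene")):
        r=[]
        for n in ns:
            o,px=O[n]
            pts=[fx(s,p) for p in C]+[fx(s,post(i,s[3])) for i in range(3)]
            for p,q in zip(pts,px): r+=list(proj(I[n],p)-np.array(o)-(np.array(q)+.5)/3.333+.5)
        return np.array(r)
    for ns in (("top",),("scene",),("top","scene")):
        r=least_squares(f,[.54,.02,-.6,0],args=(ns,),loss="soft_l1"); print(ns,np.round(r.x,4))
    s=r.x; print(np.round(f(s).reshape(-1,2),1).tolist())
    for k,p in dict(tab=(.095,0,.105),post0=post(0,s[3]),post1=post(1,s[3]),post2=post(2,s[3])).items(): print(k,fx(s,p))
    np.save("s.npy",s)
E
python3 fit.py
```

```text
('top',) [ 0.5375  0.0223 -0.617  -0.0271]
('scene',) [ 0.5365  0.0229 -0.6126 -0.0193]
('top', 'scene') [ 0.5372  0.0226 -0.6147 -0.0231]
[[-0.5, -0.4], [0.8, -0.2], [0.2, 1.3], [-1.1, 0.3], [-0.1, -0.1], [-0.3, 0.2], [-0.2, 0.1], [-0.4, 0.4], [0.2, 0.2], [0.5, -0.1], [-1.5, -0.6], [-0.4, -1.2], [0.2, 0.2], [0.0, 0.3], [-0.1, 1.4], [0.1, 0.9], [-0.0, 0.7], [-0.0, 0.8]]
tab [ 0.61476019 -0.03223555  0.105     ]
post0 [0.57756144 0.04235382 0.08      ]
post1 [0.49979931 0.04765005 0.08      ]
post2 [ 0.5340937  -0.02234205  0.08      ]
```

```bash
cat > d.py <<'E'
import sys
from fit import *
s=np.load("s.npy"); o=ctrl.get_obs(); R=cv2.Rodrigues(np.array(o["tool_rot"],float))[0]; p=np.array(o["tool_pos"])
Rf=np.array([[np.cos(s[2]),-np.sin(s[2]),0],[np.sin(s[2]),np.cos(s[2]),0],[0,0,1]])
T=Rf@np.diag([-1,1,-1.])
print("t",o["t"],"fix mm",np.round(1e3*(Rf.T@(p-[s[0],s[1],0])),1),"F fix",np.round(Rf.T@np.array(o["contact_force"]),1),"open",o["opening"])
print("turn deg",np.round(np.degrees(cv2.Rodrigues(R.T@T)[0].ravel()),2))
if len(sys.argv)>3:
    g=fx(s,np.array(sys.argv[1:4],float)/1e3)
    print("shift mm aligned tool",np.round(1e3*(T.T@(g-p)),1))
E
python3 -m jog '[0,0,0,0,0,0,9.4, 0,0,0,0,0,0,9.4]' 30; python3 d.py 70 0 150
```

```text
t: 1.65
tool_pos: [0.175, 0.6, 0.2313]
tool_rot: [-0.954, -2.993, 0.0]
contact_force: [-0.4, 0.8, -0.8]
opening: 0.052
t 1.65 fix mm [-628.9  262.8  231.3] F fix [-0.8  0.5 -0.8] open 0.051961824071171586
turn deg [-0.   -0.   -0.15]
shift mm aligned tool [-698.9 -262.8   81.3]
```

```bash
python3 -m jog '[0,-0.05,-0.0188,0.005,0,0,0, 0,-0.05,-0.0188,0.005,0,0,0, 0,-0.05,-0.0188,0.005,0,0,0, 0,-0.05,-0.0188,0.005,0,0,0, 0,-0.05,-0.0188,0.005,0,0,0, 0,-0.05,-0.0188,0.005,0,0,0, 0,-0.05,-0.0188,0.005,0,0,0, 0,-0.05,-0.0188,0.005,0,0,0, 0,-0.05,-0.0188,0.005,0,0,0, 0,-0.05,-0.0188,0.005,0,0,0]'; python3 d.py 70 0 150
```

```text
t: 2.9
tool_pos: [0.4772, 0.1573, 0.1815]
tool_rot: [0.946, 2.995, 0.001]
contact_force: [0.6, 0.1, -0.4]
opening: 0.0001
t 2.9 fix mm [-126.7   75.5  181.5] F fix [ 0.4  0.4 -0.4] open 8.396742175921673e-05
turn deg [0.05 0.04 0.15]
shift mm aligned tool [-196.7  -75.5   31.5]
```

```bash
python3 -m jog '[0,-0.048,-0.0188,0.008,0,0,0, 0,-0.048,-0.0188,0.008,0,0,0, 0,-0.048,-0.0188,0.008,0,0,0, 0,-0.048,-0.0188,0.008,0,0,0, 0,0,0,0,0,0,0, 0,0,0,0,0,0,0]'; python3 d.py 70 0 85
python3 - <<'E'
from h import *
im=ctrl.get_image("scene"); cv2.imwrite("pics/s1.png",cv2.resize(im["image"][120:330,180:420],None,fx=2.8,fy=2.8,interpolation=cv2.INTER_CUBIC))
E
```

```text
t: 3.65
tool_pos: [0.59, -0.0127, 0.1492]
tool_rot: [-0.946, -2.995, -0.0]
contact_force: [-0.2, 0.4, 0.1]
opening: 0.0001
t 3.65 fix mm [ 63.5   1.7 149.2] F fix [-0.3  0.2  0.1] open 6.13659713326169e-05
turn deg [ 0.   -0.04  0.15]
shift mm aligned tool [-6.5 -1.7 64.2]
```

View pics/s1.png

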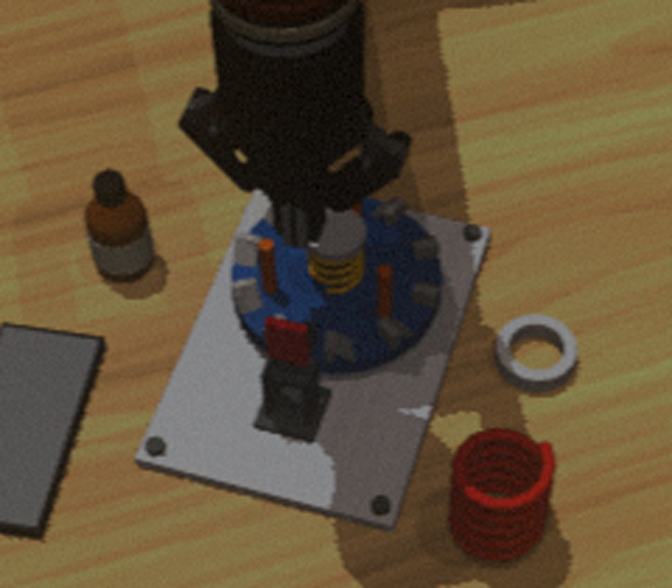

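The shut fingertips hang at about (300,225) over the wheel, between the hub and the red tab (290,340); nothing has been touched. Next I go down and push outward.

```bash
python3 -m jog '[0,-0.004,-0.0017,0.022,0,0,0, 0,0,0,0.021,0,0,0, 0,0,0,0.021,0,0,0, 0,0,0,0,0,0,0]'; python3 d.py 82 0 85; python3 -m jog '[0,-0.005,0,0,0,0,0, 0,-0.005,0,0,0,0,0, 0,-0.005,0,0,0,0,0, 0,-0.005,0,0,0,0,0, 0,0,0,0,0,0,0]'; python3 d.py 104 0 85
```

```text
t: 4.2
tool_pos: [0.5904, -0.0159, 0.0824]
tool_rot: [-0.944, -2.991, 0.001]
contact_force: [-0.2, 0.6, 0.3]
opening: -0.0
t 4.2 fix mm [65.6 -0.7 82.4] F fix [-0.5  0.4  0.3] open -2.486723927340199e-05
turn deg [-0.13 -0.28  0.2 ]
shift mm aligned tool [-16.4   0.7  -2.6]
t: 4.82
tool_pos: [0.6094, -0.0285, 0.0855]
tool_rot: [0.946, 2.995, -0.0]
contact_force: [-0.8, -0.3, 1.1]
opening: 0.0001
t 4.825 fix mm [88.5 -0.  85.5] F fix [-0.5 -0.7  1.1] open 0.00010831109193399456
turn deg [0.01 0.05 0.15]
shift mm aligned tool [-15.5   0.    0.5]
```

```bash
python3 -m jog '[0,-0.004,0,0,0,0,0, 0,-0.004,0,0,0,0,0, 0,-0.004,0,0,0,0,0, 0,-0.004,0,0,0,0,0, 0,0,0,0,0,0,0, 0,0,0,0,0,0,0]'; python3 d.py 104 0 85
python3 - <<'E'
from h import *
im=ctrl.get_image("scene"); cv2.imwrite("pics/s2.png",cv2.resize(im["image"][160:310,220:380],None,fx=4,fy=4,interpolation=cv2.INTER_CUBIC))
E
```

```text
t: 5.58
tool_pos: [0.6224, -0.0375, 0.0856]
tool_rot: [0.946, 2.995, -0.0]
contact_force: [0.1, 0.2, -0.2]
opening: -0.0006
t 5.575 fix mm [1.043e+02 1.000e-01 8.560e+01] F fix [-0.   0.3 -0.2] open -0.0005585130468174589
turn deg [0.01 0.05 0.16]
shift mm aligned tool [ 0.3 -0.1  0.6]
```

View pics/s2.png

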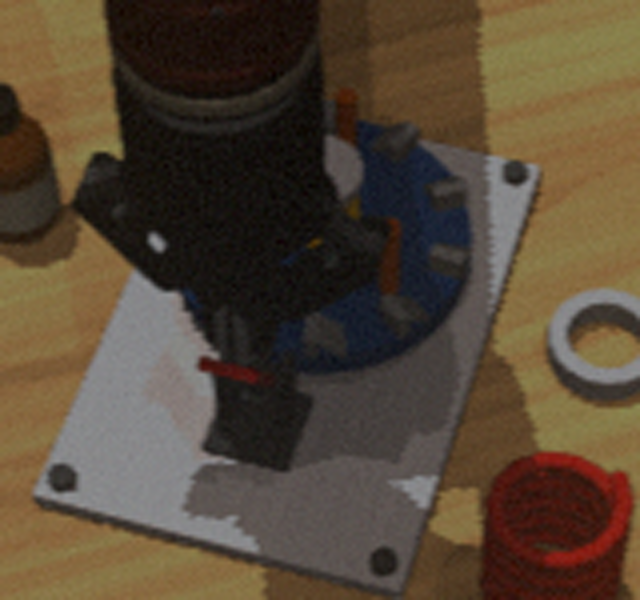

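The tab has tipped outward, with its end edge now near crop (236,370), full-frame (279,252). I'll work out the angle from that.

```bash
python3 - <<'E'
from fit import *
s=np.load("s.npy"); im=ctrl.get_image("scene")
for a in (0,.3,.4,.5,.6,.7,.8,.95):
    q=lambda r,y,o:((proj(im,fx(s,(.095+r*np.sin(a)+o*np.cos(a),y,.05+r*np.cos(a)-o*np.sin(a))))-[220,160])*4).round().tolist()
    print(a,"top",q(.055,0,0),"outer edge",q(.055,0,.003),"inner",q(.055,0,-.003),"red base",q(.017,0,.003))
E
```

```text
0 top [247.0, 303.0] outer edge [245.0, 309.0] inner [249.0, 297.0] red base [249.0, 360.0]
0.3 top [235.0, 337.0] outer edge [233.0, 344.0] inner [237.0, 330.0] red base [246.0, 372.0]
0.4 top [231.0, 350.0] outer edge [229.0, 357.0] inner [233.0, 343.0] red base [245.0, 376.0]
0.5 top [227.0, 363.0] outer edge [225.0, 370.0] inner [229.0, 356.0] red base [244.0, 380.0]
0.6 top [224.0, 376.0] outer edge [222.0, 383.0] inner [226.0, 368.0] red base [243.0, 383.0]
0.7 top [221.0, 389.0] outer edge [219.0, 396.0] inner [223.0, 382.0] red base [242.0, 387.0]
0.8 top [218.0, 402.0] outer edge [217.0, 409.0] inner [220.0, 395.0] red base [241.0, 391.0]
0.95 top [215.0, 420.0] outer edge [214.0, 427.0] inner [216.0, 414.0] red base [241.0, 396.0]
```

About 0.5 to 0.6 now. I push 5 mm more for margin, then back off and go up.

```bash
python3 -m jog '[0,-0.0025,0,0,0,0,0, 0,-0.0025,0,0,0,0,0, 0,0,0,0,0,0,0, 0,0.004,0,0,0,0,0, 0,0,0,-0.02,0,0,0, 0,0,0,-0.03,0,0,0, 0,0,0,-0.02,0,0,0, 0,0.02,-0.01,0,0,0,0, 0,0.04,-0.01,0,0,0,0, 0,0.04,-0.01,0,0,0,0]'; python3 d.py -42 -30 150
```

```text
t: 6.92
tool_pos: [0.5231, -0.0048, 0.1564]
tool_rot: [0.946, 2.994, 0.0]
contact_force: [-0.7, -0.4, 0.2]
opening: -0.0005
t 6.925 fix mm [  4.3 -30.5 156.4] F fix [-0.4 -0.8  0.2] open -0.00047426060511090274
turn deg [0.03 0.07 0.14]
shift mm aligned tool [46.3  0.5  6.4]
```

```bash
python3 -m jog '[0,0.024,0,0,0,0,0, 0,0.022,0,0.01,0,0,0, 0,0,0,0.02,0,0,0, 0,0,0,0,0,0,0, 0,0,0,0,0,0,0]'; python3 d.py -42 -30 60
python3 - <<'E'
from h import *
im=ctrl.get_image("scene"); cv2.imwrite("pics/s3.png",cv2.resize(im["image"][160:310,220:380],None,fx=4,fy=4,interpolation=cv2.INTER_CUBIC))
E
```

```text
t: 7.55
tool_pos: [0.4868, 0.0212, 0.1265]
tool_rot: [0.946, 2.994, 0.0]
contact_force: [0.7, 1.5, 0.2]
opening: 0.0003
t 7.55 fix mm [-40.4 -30.1 126.5] F fix [-0.3  1.6  0.2] open 0.0002530011740374597
turn deg [0.04 0.07 0.15]
shift mm aligned tool [ 1.6  0.1 66.5]
```

View pics/s3.png

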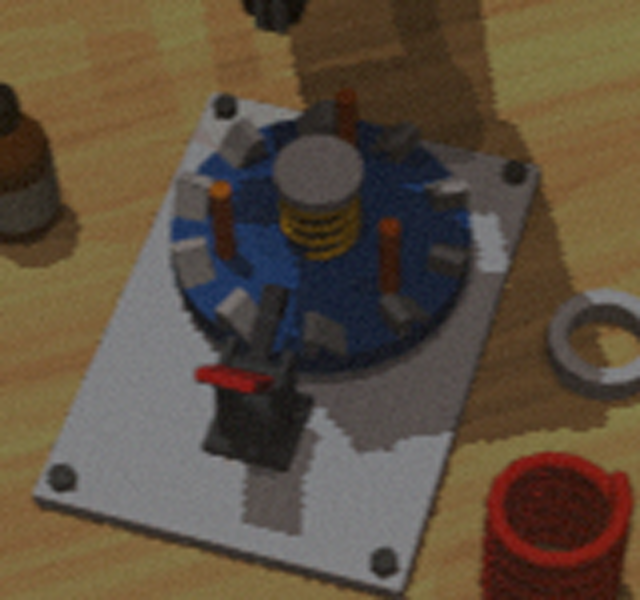

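The pawl stays up (red edge at crop (233,379), about 0.65) and the wheel has not moved. I go down beside post1 and push toward fixture +y.

```bash
python3 -m jog '[0,0.0015,0,0.022,0,0,0, 0,0,0,0.022,0,0,0, 0,0,0,0.022,0,0,0, 0,0,0,0,0,0,0, 0,0,0.005,0,0,0,0, 0,0,0.005,0,0,0,0, 0,0,0.005,0,0,0,0, 0,0,0.005,0,0,0,0, 0,0,0,0,0,0,0, 0,0,0,0,0,0,0]'; python3 d.py -42 7 60
cat > w.py <<'E'
from fit import *
import sys
s=np.load("s.npy"); 
for n in("scene","top"):
    im=ctrl.get_image(n); K=im["image"]; hsv=cv2.cvtColor(K,cv2.COLOR_BGR2HSV).astype(int)
    # score wheel angle by orange pixels along the post tops/shafts
    m=((hsv[...,0]>5)&(hsv[...,0]<22)&(hsv[...,1]>150)&(hsv[...,2]>70)).astype(np.float32); m=cv2.GaussianBlur(m,(3,3),0.7)
    best=[]
    for w in np.arange(-.1,.95,.01):
        sc=[]
        for i in range(3):
            p=post(i,w); v=[]
            for z in np.arange(.045,.082,.004):
                u=proj(im,fx(s,(p[0],p[1],z))); v.append(cv2.getRectSubPix(m,(1,1),tuple(map(float,u)))[0,0])
            sc.append(np.mean(v))
        best.append((sum(sc),w,np.round(sc,2).tolist()))
    best.sort(key=lambda b:-b[0]); print(n,[(round(float(b[0]),2),round(float(b[1]),2),b[2]) for b in best[:4]])
    cv2.imwrite(f"pics/w_{n}_{im['shot']}.png",cv2.resize(K[160:310,220:380] if n=="scene" else K[220:350,260:400],None,fx=4,fy=4,interpolation=cv2.INTER_CUBIC))
E
python3 w.py; ls pics
```

```text
t: 8.85
tool_pos: [0.4962, 0.0389, 0.059]
tool_rot: [-0.946, -2.995, -0.001]
contact_force: [-0.7, 0.0, 0.4]
opening: 0.0
t 8.85 fix mm [-42.9 -10.3  59. ] F fix [-0.6 -0.4  0.4] open 3.9638072525274295e-05
turn deg [ 0.01 -0.03  0.17]
shift mm aligned tool [-0.9 17.3 -1. ]
scene [(0.34, 0.27, [0.07999999821186066, 0.0, 0.25999999046325684]), (0.34, 0.28, [0.07000000029802322, 0.0, 0.27000001072883606]), (0.33, 0.26, [0.09000000357627869, 0.0, 0.23999999463558197]), (0.33, 0.29, [0.05000000074505806, 0.0, 0.27000001072883606])]
top [(0.59, 0.23, [0.5899999737739563, 0.0, 0.0]), (0.58, 0.22, [0.5799999833106995, 0.0, 0.0]), (0.58, 0.24, [0.5799999833106995, 0.0, 0.0]), (0.56, 0.21, [0.5600000023841858, 0.0, 0.0])]
s1.png
s2.png
s3.png
scene0.png
scenec.png
top0.png
topc.png
w_scene_9.png
w_top_10.png
```

```bash
python3 -m jog '[0,0,0.004,0,0,0,0, 0,0,0.004,0,0,0,0, 0,0,0.004,0,0,0,0, 0,0,0,0,0,0,0, 0,0,0,0,0,0,0]'; python3 d.py -42 7 60; python3 w.py; ls pics|grep w_
```

```text
t: 9.57
tool_pos: [0.5033, 0.0489, 0.0594]
tool_rot: [-0.946, -2.996, -0.002]
contact_force: [-0.3, -0.8, 0.9]
opening: -0.0
t 9.575 fix mm [-42.8   2.   59.4] F fix [ 0.2 -0.8  0.9] open -4.849014098831284e-05
turn deg [ 0.05 -0.03  0.16]
shift mm aligned tool [-0.8  5.  -0.6]
scene [(0.4, 0.52, [0.1599999964237213, 0.0, 0.23999999463558197]), (0.4, 0.51, [0.17000000178813934, 0.0, 0.23000000417232513]), (0.4, 0.5, [0.18000000715255737, 0.0, 0.2199999988079071]), (0.39, 0.48, [0.20000000298023224, 0.0, 0.20000000298023224])]
top [(0.58, 0.42, [0.5799999833106995, 0.0, 0.0]), (0.57, 0.43, [0.5699999928474426, 0.0, 0.0]), (0.55, 0.41, [0.550000011920929, 0.0, 0.0]), (0.54, 0.44, [0.5400000214576721, 0.0, 0.0])]
w_scene_11.png
w_scene_9.png
w_top_10.png
w_top_12.png
```

```bash
python3 -m jog '[0,0,0.0025,0,0,0,0, 0,0,0.0025,0,0,0,0, 0,0,0,0,0,0,0, 0,0,-0.012,0,0,0,0, 0,0,-0.012,0,0,0,0, 0,0,0,-0.04,0,0,0, 0,0,0,-0.05,0,0,0, 0,0.04,0,0,0,0,0, 0,0.06,0,0,0,0,0, 0,0,0,0,0,0,0]'; python3 d.py 150 0 150; python3 w.py; ls pics|grep w_
```

```text
t: 10.92
tool_pos: [0.4074, 0.0915, 0.1482]
tool_rot: [-0.942, -2.996, -0.001]
contact_force: [0.5, -0.6, 0.6]
opening: -0.0
t 10.925 fix mm [-145.8  -18.6  148.2] F fix [ 0.7 -0.2  0.6] open -4.121364766407046e-05
turn deg [ 0.01 -0.08  0.31]
shift mm aligned tool [-295.8   18.6   -1.8]
scene [(0.53, 0.57, [0.17000000178813934, 0.1899999976158142, 0.18000000715255737]), (0.53, 0.58, [0.1599999964237213, 0.17000000178813934, 0.1899999976158142]), (0.53, 0.56, [0.17000000178813934, 0.20000000298023224, 0.1599999964237213]), (0.52, 0.59, [0.1599999964237213, 0.1599999964237213, 0.20000000298023224])]
top [(0.22, 0.63, [0.0, 0.2199999988079071, 0.0]), (0.2, 0.64, [0.0, 0.20000000298023224, 0.0]), (0.19, 0.62, [0.0, 0.1899999976158142, 0.0]), (0.17, 0.65, [0.0, 0.17000000178813934, 0.0])]
w_scene_11.png
w_scene_13.png
w_scene_9.png
w_top_10.png
w_top_12.png
w_top_14.png
```

View pics/w_scene_13.png

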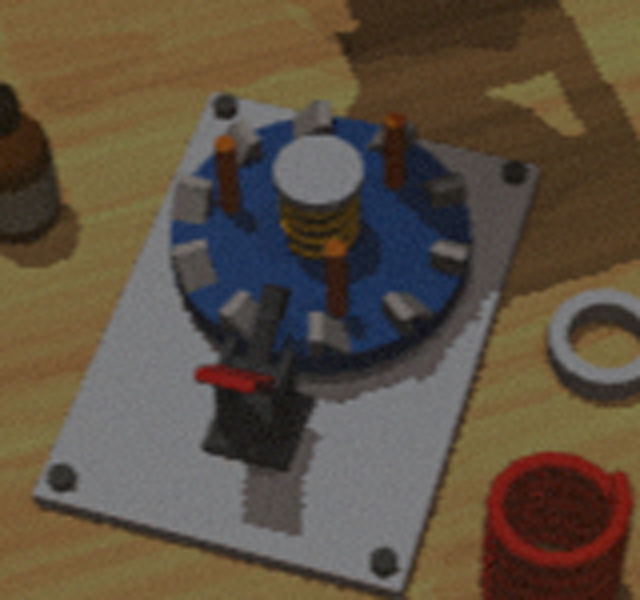

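The pawl is still up and the posts have turned clockwise, with tops at crop (226,145), (396,119) and (337,245). I'll solve for the wheel angle from those tops.

```bash
python3 - <<'E'
from fit import *
s=np.load("s.npy"); im=ctrl.get_image("scene")
px=[(337,245),(396,119),(226,145)]
for i,q in enumerate(px):
    u=(np.array(q)+.5)/4-.5+[220,160]; p=ray(im,*u,.08)-fx(s,(0,0,.08)); a=np.arctan2(p[1],p[0])-s[2]
    print(i,np.linalg.norm(p[:2]),(np.radians([60,180,300][i])-a+np.pi)%(2*np.pi)-np.pi)
E
```

```text
0 0.042045273509672715 0.5518450956822458
1 0.04622880314653437 0.5567895077642011
2 0.04469087436167837 0.5859457370077354
```

View pics/w_top_14.png

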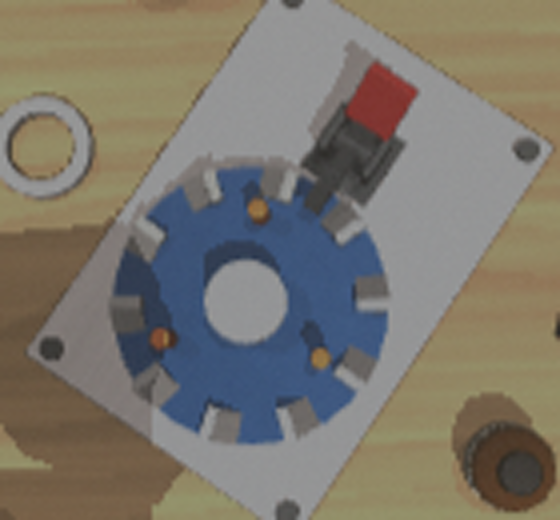

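From the top, nothing is hidden: post tops at crop (258,209), (160,339), (320,357), tab end edge around (398,80).

```bash
python3 - <<'E'
from fit import *
s=np.load("s.npy"); im=ctrl.get_image("top")
for i,q in enumerate([(258,209),(160,339),(320,357)]):
    u=(np.array(q)+.5)/4-.5+[260,220]; p=ray(im,*u,.08)-fx(s,(0,0,.08)); a=np.arctan2(p[1],p[0])-s[2]
    print(i,np.linalg.norm(p[:2]),(np.radians([60,180,300][i])-a+np.pi)%(2*np.pi)-np.pi)
for a in(.5,.6,.7,.8): print(a,(proj(im,fx(s,(.095+.055*np.sin(a),0,.05+.055*np.cos(a))))-[260,220])*4)
E
python3 d.py 155 0 150
```

```text
0 0.04482902537321932 0.5825116438039379
1 0.04474048903425187 0.5630536877550023
2 0.04425891958317233 0.5629651998461949
0.5 [385.91140129  86.78825797]
0.6 [391.16559699  79.63333394]
0.7 [395.98268907  73.2129811 ]
0.8 [400.31373386  67.59042594]
t 11.125 fix mm [-141.8  -17.7  149.7] F fix [-0.7  0.1 -0.5] open -0.0003828051875380196
turn deg [0.03 0.03 0.12]
shift mm aligned tool [-296.8   17.7   -0.3]
```

Wheel is about 0.57 by both cameras, which fits the finger offset of 17.3 mm. I'll nudge it to y≈9 to centre it at 0.63.

```bash
python3 -m jog '[0,-0.05,0.003,0,0,0,0, 0,-0.05,0.003,0,0,0,0, 0,0,0,0.03,0,0,0, 0,0,0,0.03,0,0,0, 0,0,0,0.03,0,0,0, 0,0,0,0,0,0,0]'; python3 d.py -42 9.2 60
```

```text
t: 11.88
tool_pos: [0.4941, 0.0371, 0.0564]
tool_rot: [-0.946, -2.989, 0.002]
contact_force: [0.1, -0.1, -0.2]
opening: 0.0
t 11.875 fix mm [-43.6 -12.9  56.4] F fix [ 0.1 -0.  -0.2] open 1.9604158811334242e-05
turn deg [-0.19 -0.32  0.08]
shift mm aligned tool [-1.6 22.1 -3.6]
```

```bash
python3 -m jog '[0,-0.001,0.005,0,0,0,0, 0,0,0.005,0,0,0,0, 0,0,0.005,0,0,0,0, 0,0,0.003,0,0,0,0, 0,0,0.002,0,0,0,0, 0,0,0.001,0,0,0,0, 0,0,0,0,0,0,0, 0,0,0,0,0,0,0]'; python3 d.py -42 9.2 60
```

```text
t: 12.88
tool_pos: [0.5087, 0.0541, 0.0594]
tool_rot: [0.946, 2.995, -0.001]
contact_force: [-0.2, -4.5, 1.7]
opening: 0.0002
t 12.875 fix mm [-41.4   9.4  59.4] F fix [ 2.4 -3.7  1.7] open 0.0001708889131999766
turn deg [-0.02  0.03  0.15]
shift mm aligned tool [ 0.6 -0.2 -0.6]
```

```bash
python3 -m jog '[0,0,-0.01,0,0,0,0, 0,0,-0.01,0,0,0,0, 0,0,0,-0.03,0,0,0, 0,0,0,-0.03,0,0,0, 0,0,0,-0.03,0,0,0, 0,-0.048,0.003,0,0,0,0, 0,-0.048,0.003,0,0,0,0, 0,-0.048,0.003,0,0,0,0, 0,-0.048,0.002,0,0,0,0, 0,0,0,0,0,0,0]';  python3 d.py 150 0 85; python3 w.py; ls pics|grep w_
```

```text
t: 14.12
tool_pos: [0.6616, -0.0651, 0.1482]
tool_rot: [-0.949, -2.993, -0.001]
contact_force: [-0.2, 0.1, 0.7]
opening: 0.0001
t 14.125 fix mm [1.523e+02 1.000e-01 1.482e+02] F fix [-0.2 -0.1  0.7] open 0.00014267936247827577
turn deg [ 0.   -0.07  0.03]
shift mm aligned tool [ 2.3 -0.1 63.2]
scene [(0.25, 0.55, [0.0, 0.25, 0.0]), (0.25, 0.56, [0.0, 0.25, 0.0]), (0.24, 0.54, [0.0, 0.23999999463558197, 0.0]), (0.24, 0.57, [0.0, 0.23999999463558197, 0.0])]
top [(0.91, 0.63, [0.0, 0.9100000262260437, 0.0]), (0.9, 0.64, [0.0, 0.8999999761581421, 0.0]), (0.87, 0.65, [0.0, 0.8700000047683716, 0.0]), (0.85, 0.62, [0.0, 0.8500000238418579, 0.0])]
w_scene_11.png
w_scene_13.png
w_scene_17.png
w_scene_9.png
w_top_10.png
w_top_12.png
w_top_14.png
w_top_18.png
```

```bash
python3 -m jog '[0,0,0,0.022,0,0,0, 0,0,0,0.021,0,0,0, 0,0,0,0.02,0,0,0, 0,0.006,0,0,0,0,0, 0,0.006,0,0,0,0,0, 0,0.006,0,0,0,0,0, 0,0.006,0,0,0,0,0, 0,0.006,0,0,0,0,0, 0,0.006,0,0,0,0,0, 0,0,0,0,0,0,0]';  python3 d.py 108 0 85
```

```text
t: 15.48
tool_pos: [0.6303, -0.042, 0.0859]
tool_rot: [-0.945, -2.994, -0.0]
contact_force: [0.3, -0.1, -0.0]
opening: 0.0
t 15.475 fix mm [113.4   1.   85.9] F fix [ 0.3  0.1 -0. ] open 2.4483068163910057e-06
turn deg [-0.02 -0.08  0.18]
shift mm aligned tool [ 5.4 -1.   0.9]
```

```bash
python3 -m jog '[0,0.002,0,0,0,0,0, 0,0.002,0,0,0,0,0, 0,0,0,0,0,0,0]';  python3 d.py 108 0 85;python3 -m jog '[0,0.001,0,0,0,0,0, 0,0,0,0,0,0,0]';  python3 d.py 108 0 85;python3 -m jog '[0,0.001,0,0,0,0,0, 0,0,0,0,0,0,0]';  python3 d.py 108 0 85
```

```text
t: 15.85
tool_pos: [0.6277, -0.0402, 0.0862]
tool_rot: [-0.946, -2.995, 0.0]
contact_force: [-0.5, -0.6, 0.5]
opening: -0.0002
t 15.85 fix mm [110.1   1.   86.2] F fix [-0.1 -0.8  0.5] open -0.00019840967373989547
turn deg [-0.01 -0.03  0.16]
shift mm aligned tool [ 2.1 -1.   1.2]
t: 16.1
tool_pos: [0.627, -0.0397, 0.0862]
tool_rot: [-0.946, -2.995, 0.0]
contact_force: [0.3, -0.2, -0.6]
opening: 0.0003
t 16.1 fix mm [109.3   1.   86.2] F fix [ 0.3  0.  -0.6] open 0.0002682217790294047
turn deg [-0.01 -0.01  0.16]
shift mm aligned tool [ 1.3 -1.   1.2]
t: 16.35
tool_pos: [0.6265, -0.0394, 0.0863]
tool_rot: [0.946, 2.995, -0.0]
contact_force: [2.0, -1.4, -1.9]
opening: 0.0002
t 16.35 fix mm [108.7   1.   86.3] F fix [ 2.4  0.  -1.9] open 0.0002486114710053089
turn deg [0.   0.05 0.16]
shift mm aligned tool [ 0.7 -1.   1.3]
```

```bash
python3 -m jog '[0,0.001,0,0,0,0,0, 0,0,0,0,0,0,0]';  python3 d.py;python3 -m jog '[0,0.001,0,0,0,0,0, 0,0,0,0,0,0,0]';  python3 d.py
```

```text
t: 16.6
tool_pos: [0.6264, -0.0393, 0.0863]
tool_rot: [0.946, 2.993, -0.001]
contact_force: [4.6, -2.9, -3.8]
opening: 0.0002
t 16.6 fix mm [108.5   0.9  86.3] F fix [ 5.4  0.3 -3.8] open 0.00023224550220976857
turn deg [0.02 0.18 0.15]
t: 16.85
tool_pos: [0.6263, -0.0392, 0.0864]
tool_rot: [0.945, 2.991, -0.001]
contact_force: [8.4, -5.0, -6.2]
opening: -0.0001
t 16.85 fix mm [108.4   0.9  86.4] F fix [ 9.8  0.8 -6.2] open -9.505264105974917e-05
turn deg [0.04 0.3  0.15]
```

```bash
python3 -m jog '[0,-0.01,0,0,0,0,0, 0,-0.012,0,0,0,0,0, 0,-0.012,0,0,0,0,0, 0,0,0,-0.03,0,0,0, 0,0,0,-0.05,0,0,0, 0,-0.03,0,-0.05,0,0,0, 0,-0.05,0,0,0,0,0, 0,-0.05,0,0,0,0,0, 0,0,0,0,0,0,0]'; python3 d.py; python3 w.py; ls pics|tail -3
```

```text
t: 17.98
tool_pos: [0.7603, -0.1346, 0.2138]
tool_rot: [-0.949, -2.992, 0.0]
contact_force: [-1.5, 0.6, -0.3]
opening: 0.0
t 17.975 fix mm [272.9   0.3 213.8] F fix [-1.6 -0.4 -0.3] open 4.6675554523179046e-05
turn deg [-0.06 -0.13  0.03]
scene [(0.67, 0.64, [0.20999999344348907, 0.2800000011920929, 0.18000000715255737]), (0.67, 0.63, [0.20999999344348907, 0.28999999165534973, 0.17000000178813934]), (0.67, 0.62, [0.20999999344348907, 0.30000001192092896, 0.15000000596046448]), (0.66, 0.65, [0.20999999344348907, 0.25999999046325684, 0.18000000715255737])]
top [(1.65, 0.63, [0.8799999952316284, 0.7699999809265137, 0.0]), (1.63, 0.64, [0.8600000143051147, 0.7699999809265137, 0.0]), (1.6, 0.62, [0.8899999856948853, 0.7099999785423279, 0.0]), (1.58, 0.65, [0.8299999833106995, 0.75, 0.0])]
w_top_14.png
w_top_18.png
w_top_20.png
```

```bash
python3 - <<'E'
import cv2,numpy as np
a=cv2.imread("pics/w_scene_19.png")[0:560,0:440]; b=cv2.imread("pics/topc.png"); c=cv2.imread("pics/scenec.png")
t=cv2.imread("pics/w_top_20.png")[0:400,200:540]
H=560
cv2.imwrite("pics/cmp.png",np.hstack([a,cv2.copyMakeBorder(t,0,H-t.shape[0],0,0,cv2.BORDER_CONSTANT)]))
from fit import *
s=np.load("s.npy")
for n,o in(("scene",(220,160)),("top",(260,220))):
    im=ctrl.get_image(n)
    # red centroid vs. projected tab angle
    h=cv2.cvtColor(im["image"],cv2.COLOR_BGR2HSV).astype(int); m=((h[...,0]<6)|(h[...,0]>172))&(h[...,1]>130)&(h[...,2]>60)
    u0=proj(im,fx(s,(.1,0,.09))); yy,xx=np.nonzero(m); k=np.hypot(xx-u0[0],yy-u0[1])<28
    print(n,"red box",xx[k].min(),xx[k].max(),yy[k].min(),yy[k].max(),"centroid",xx[k].mean(),yy[k].mean(),k.sum())
    for a in(0,.1,.2,.3):
        P=np.array([proj(im,fx(s,(.095+r*np.sin(a)+d*np.cos(a),y,.05+r*np.cos(a)-d*np.sin(a)))) for r in(.017,.055) for y in(-.013,.013) for d in(-.003,.003)])
        hull=cv2.convexHull(P.astype(np.float32)); M=cv2.moments(hull)
        print(a,P.min(0).round(1),P.max(0).round(1),"c",round(M["m10"]/M["m00"],1),round(M["m01"]/M["m00"],1),"area",round(M["m00"]))
E
```

```text
scene red box 275 301 230 244 centroid 282.1041666666667 236.0 48
0 [273.7 232.5] [290.6 251.9] c 282.3 242.2 area 250
0.1 [272.7 235.1] [290.3 252.8] c 281.6 243.9 area 223
0.2 [271.6 237.8] [289.9 253.8] c 280.9 245.8 area 193
0.3 [270.6 240.8] [289.6 254.7] c 280.2 247.7 area 162
top red box 343 351 249 255 centroid 346.93939393939394 251.96969696969697 33
0 [342.2 247.5] [355.5 260. ] c 348.6 253.8 area 74
0.1 [342.7 245.2] [357.1 259.2] c 349.7 252.2 area 101
0.2 [343.2 242.9] [358.6 258.5] c 350.7 250.7 area 126
0.3 [343.6 240.8] [360.1 257.8] c 351.8 249.3 area 150
```

View pics/cmp.png

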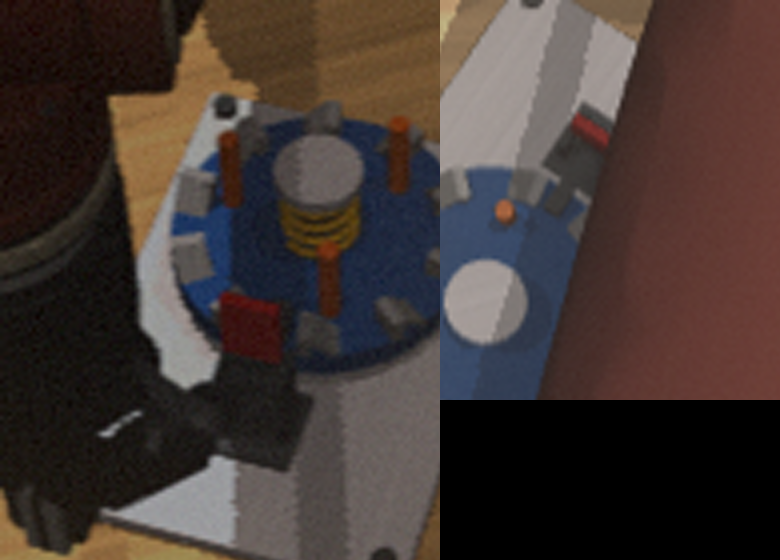

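The tab looks upright again (red crop 220–283, 293–362) and the nose sits between teeth. I compare the red edges numerically with the first picture.

```bash
python3 - <<'E'
from h import *
a=cv2.imread("pics/scene0.png"); b=ctrl.get_image("scene")["image"]
for n,x in(("start",a),("now",b)):
    x=x.astype(float)[225:262,270:295]; r=x[...,2]/(x.sum(2)+1)   # redness
    c=r[:,8:14].mean(1); h=(c.max()+.36)/2
    i=np.nonzero(c>h)[0]; t=i[0]-(c[i[0]]-h)/(c[i[0]]-c[i[0]-1]); e=i[-1]+(c[i[-1]]-h)/(c[i[-1]]-c[i[-1]+1])
    print(n,"red rows",225+t,225+e,"max",c.max())
E
```

```text
start red rows 233.76089099809715 246.1109709749657 max 0.6791352049501698
now red rows 233.81214039401218 248.11558605392676 max 0.7074213191291575
```

```bash
python3 - <<'E'
from h import *
im=ctrl.get_image("scene")
for k in("spring_mid","oil_mid","collar_mid","phone_mid"): print(k,[np.round(b["box"][:2]).tolist() for b in ctrl.boxes_of(k,im)[:1]])
print(ctrl.get_obs()["contact_force"]); print(ctrl.finish_job())
E
```

```text
spring_mid [[361.0, 297.0]]
oil_mid []
collar_mid [[374.0, 247.0]]
phone_mid [[181.0, 280.0]]
[ 0.13840663 -0.61338778  0.13418274]
the job is handed in; nothing more can be done
None
```

The job is handed in: the wheel is let off one notch and the pawl is back down in the new notch. `finish_job` gives no verdict, so this rests on my own checks.

**What I did**
- **Lift:** I pushed the red tab outward to about 0.65 rad, and it stayed up by itself.
- **Turn:** I pushed post1 backward in small steps. The first stop read about 0.57 rad on both cameras, so I nudged it to about 0.63.
- **Seat:** I pushed the tab back until it stopped against about 10 N, then backed the arm clear.

**Last checks**
- **Wheel:** about 0.63 rad on both cameras.
- **Pawl:** the tab's top edge is within 0.1 pixel of its position in the first picture, so the pawl is down. The red area's lower edge read 2 pixels lower than at the start. I put that down to the arm's shadow but did not confirm it.
- **Robot:** it touches nothing; the contact force is down to noise.
- **Spring and collar:** where they were, within 2 pixels.
- **Phone:** its detected centre moved about 8 pixels. The arm covered part of that side of the picture, and I never worked near the phone.
- **Oil bottle:** the network did not find it in the last picture, as the arm was in front. It stood in place in the views taken up to the first stop of the wheel push. The later nudge and the tab push did not go near it.

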